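# Cover the vial carousel and hold its index plunger back

## Task

The round vial carousel is loaded: pick up the larger of the two round covers by its knob and set it on the carousel without dropping it, so that it sits level and fully down over the vials, and let go of it. Then grip the knob of the carousel's sprung index plunger and pull it straight out, away from the carousel, all the way to its stop, so that the pin is clear of its hole, and finish while still holding it there: do not let go. Leave the other things on the bench where they are.

Things in the scene. Friction and masses are not known exactly. Their poses are not given: they have to be found in the camera images.
- sampler: Carousel sampler, fixed (place and yaw vary). Origin: on the carousel's vertical axis at bench height, z up. White plinth 210 (x) x 221 (y) x 34 high; grey index disc 176 diameter, 44 to 72 above the bench; over it ten vials stand in a grey plate 132 diameter, upper face at 112, rim chamfered 3.5; cap tops at 124. The plunger is on its own -y side, level and radial: it pulls out along the sampler's own -y
- hub_top (a point): Centre of the flat top of the carousel's black central hub, 50 diameter, 126 above the bench: the underside of the cover's disc comes to rest on it. Axes as the sampler's
- bracket_top (a point): Top centre of the aluminium bracket that guides the plunger: 34 wide across the plunger, 16 along it, top 75 above the bench, its centre 104 from the carousel's axis. Axes as the sampler's
- cover: The larger loose round cover, grey plastic, 151 diameter, about 0.13 kg: disc 6 thick with a skirt below it, 20 deep, 142 inside (5 play all round over the carousel's plate). Origin: centre of the skirt's lower edge, z up. On top a round black knob, 30 diameter, 32 to 56 above the origin, on an 18 neck. Starts upright on the bench; fully down on the carousel its origin is 106 above the bench, on the carousel's axis
- plunger (a joint): Travel of the index plunger: 0 = pin seated in its hole in the index disc, 0.014 m = pulled fully back to its stop. A spring pulls it in again: about 3 N at 0, rising to about 7.5 N at 0.014 m; it does not latch. The pin leaves the hole at 0.010 m
- plunger_knob (a point): Round black knob on the plunger's outer end: plain cylinder 26 diameter, 32 long, lying level along the plunger's axis. Origin: its centre, 58 above the bench and, when seated, 155 from the carousel's axis; it travels with the plunger. Axes parallel to the sampler's: pull along -y. Between knob and bracket a bare 8 diameter shaft, 27 long when seated; bare bench beneath
- pin_tip (a point): Inner end of the plunger's pin (8 diameter)
- index_hole (a point): Mouth of the hole, on the index disc's rim, in which the pin is seated 10 deep at the start
- spare_cover: The smaller loose round cover, 96 diameter, same shape and same knob (knob top 56 above the bench); it does not belong here, a bystander. Origin: centre of its lower edge
- vial_a: loose glass vial with black cap, 22 diameter x 47 high, upright on the bench; bystander. Origin: centre of its underside
- vial_b: loose glass vial with black cap, 22 diameter x 47 high, upright on the bench; bystander. Origin: centre of its underside
- vial_c: loose glass vial with black cap, 22 diameter x 47 high, upright on the bench; bystander. Origin: centre of its underside
- screwdriver: Loose screwdriver, 170 long, lying on the bench; bystander. Origin: underside, mid-length
- jar: Loose white-capped jar, 60 diameter x 75 high; bystander. Origin: centre of its underside
- tweezers: Loose steel tweezers 125 long, up to 18 wide, 6 thick, lying flat; bystander. Origin: centre of the underside
Not all that is in view belongs to the job. Leave any red look-alike of the cover alone.

How it is judged:
By the outcome, as a careful person would: the job done as asked, in the order asked, and still so for the second after the job is handed in, while the arm keeps its last pose, push and grip.
It also fails if it takes over 48 s, if anything falls off the work surface, if the arm or the gripper's body presses on something with over 40 N, if the wrist force passes 120 N, or if a joint passes its speed limit or range.

## Robot

A 6-joint arm with a two-finger parallel gripper is mounted at the origin on the work surface. World frame = base frame: x ahead of the robot, y to its left, z up, the work surface at z = 0. Lengths are in m, angles in rad, forces in N, time in s.
With the tool pointing down it reaches from about 0.35 to 0.925 m from the base axis. Payload 6.4 kg.
Tool frame: the origin (TCP) lies between the finger pads; the fingertips stand 8 mm ahead of it and the grasp point (between the pads) lies 11 mm behind it; y points along the fingers, x is the direction in which the jaws open and shut, and the axes are right-handed (so a half turn about y gives the same grasp; the last joint's range is limited). The gripper opens to 85 mm and grips with 20 to 120 N. Pads are 22 mm wide; open, the fingers measure 114 mm over their backs; the gripper's body (76 mm by 85 mm) begins 54 mm behind the grasp point. The pads swing forward as they close: fully open they stand 13 mm farther back than shut.
Start: joints at [0.93, 0.245, 1.558, -0, 1.339, -0.174], TCP at [0.293, 0.58, 0.239] pointing down, gripper open.
Joint ranges: [-3.13, 3.13], [-1.02, 2.26], [0.13, 2.54], [-0.95, 4.09], [0.21, 2.88], [-2.74, 2.74]. Speed limits (rad/s): [2.57, 2.57, 3.14, 3.14, 3.14, 3.14].

## Interface

Orientations are given as a unit quaternion [x, y, z, w].
In Python, from bench import status, eyes, ticket gives the robot as it stands.
- The arm moves only by the tool jog_arm, never from a script. Its argument "motion" is a list of rows, each a list of 5 numbers: the gripper's target within -1 to 1 (fully open at 1, half-way at 0, shut at -1), then the shift along the tool's x, y, z in mm, then the turn about the tool's y in rad. A call has 1 to 10 rows; each row is the pose to reach, as a shift and turn from the pose measured when the call began, along the tool's axes at that moment; what a row does not reach only later rows make up. A row lasts 1/12 s, in which the tool goes at most 41.7 mm and 7.16 degrees, less where a joint would pass 70% of its speed; a pose out of reach is approached as far as the arm can. A call with a gripper value outside its range is refused whole. The fingers move at their own pace and stop on an object; "newtons" is the grip in N (left out, the last holds). Time passes only in rows, so rows that repeat a pose let the fingers close. It gives the time, the measured TCP pose, the force and the opening at its end, in the units of the state.
- status.get_obs(): the state, without advancing time (a new reading comes with each control period).
- eyes.get_image(name): name is "side" or "top" or "wrist"; returns (picture, depth): 420x560x3 uint8, red, green, blue; 420x560 float32, m along the optical axis (not along the pixel's ray), 0 where there is no reading.
- eyes.get_calibration(name): a dict with "camera_matrix" (3x3 intrinsics, pixels), "k1" (the pictures are not rectified: a ray, as slopes to the right and down, at radius r is drawn at 1 + k1 r^2 times it, then the intrinsics apply), "R" (3x3) and "t" (3): a world point X has camera coordinates R X + t; the wrist camera has in their place "tool_from_camera" (4x4, takes a point from camera to tool coordinates, whose origin is the TCP and whose axes are the tool frame's). Camera axes: x right, y down, z forward; pixel columns grow to the right and rows downward; lengths in m; the calibration is good to about 2 mm. A picture is of the moment at which its call begins: read the wrist's pose just before it. get_calibration takes no time and is no camera call.
- ticket.job_done(): hands the job in, once; it reports no verdict.
The state is a dict: "time_s": time; "qpos": joint angles; "dq": joint speeds; "effort": joint torques, N m; "ee_pos": TCP position; "tool_rot": TCP orientation; "contact_force": force on the tool from outside, world axes, zero at the start; "ft_torque": the same for the moment, N m; "grip_width": opening from 0.0 (shut) to 1.0 (fully open).
Only numpy, scipy, OpenCV 4.12 (cv2) and the standard library are available. Lean on these libraries where they do the work, as an engineer would, in place of code of your own. Each camera call takes 0.05 s, during which the arm holds its last target.

## Working session

There is one attempt and no reset: what is moved stays moved. The work goes in short steps, Python scripts to look and compute and a tool call to move; the robot and the scene stay as the last step left them, time stands still between calls to the robot, and variables do not carry over. Pictures are saved under pics/ and viewed, and the job is handed in when it is done.

Besides the shell and the picture viewer there is one more tool, called after "Call:" in YAML: its name, and indented under it one key for each argument. jog_arm: Moves the arm, as the interface text tells. Its arguments: {"type":"object","properties":{"motion":{"type":"array"},"newtons":{"type":"number"}},"required":["motion"]}

```bash
mkdir -p pics; ls
python3 - <<'E'
from bench import status, eyes, ticket
import cv2, numpy as np
o=status.get_obs(); print(o)
for n in ("top","side","wrist"):
    im,d=eyes.get_image(n); cv2.imwrite(f"pics/{n}0.png",im[:,:,::-1]); np.save(f"pics/{n}0.npy",d)
    print(n,eyes.get_calibration(n))
E
```

```text
pics
{'time_s': 0.0, 'qpos': array([ 9.29905749e-01,  2.45819799e-01,  1.55902812e+00, -1.20067360e-05,
        1.33868187e+00, -1.74128902e-01]), 'dq': array([-3.20638528e-04,  2.16719021e-03, -1.85034852e-03, -1.11479764e-04,
       -4.40875680e-04,  6.70359608e-05]), 'effort': array([-1.24516337e-03, -4.29524231e+01, -3.26123714e+01, -2.15191612e-04,
        5.54654674e-03,  9.59108121e-06]), 'ee_pos': array([0.2921814 , 0.58001935, 0.23816905]), 'tool_rot': array([ 0.60233479,  0.37017665, -0.37144673, -0.60182172]), 'contact_force': array([ 0.09229714,  0.42070523, -0.21366908]), 'ft_torque': array([ 0.00366875, -0.00167266, -0.02802538]), 'grip_width': 1.000471838539981}
top {'camera_matrix': array([[506.8830385 ,   0.        , 283.58984606],
       [  0.        , 506.8830385 , 214.02848852],
       [  0.        ,   0.        ,   1.        ]]), 'k1': -0.0873466634662187, 'R': array([[-8.23443210e-03, -9.99965960e-01,  5.21542838e-04],
       [-9.89342915e-01,  8.07112971e-03, -1.45380372e-01],
       [ 1.45371214e-01, -1.71310952e-03, -9.89375700e-01]]), 't': array([-0.05245782
[... 304 characters left out ...]
292,  0.55785911, -0.82582773],
       [ 0.15547546, -0.81130251, -0.56357397]]), 't': array([0.53409088, 0.18531317, 0.80976976])}
wrist {'camera_matrix': array([[319.99048879,   0.        , 271.90141231],
       [  0.        , 319.99048879, 202.14046359],
       [  0.        ,   0.        ,   1.        ]]), 'k1': -0.07729145436653868, 'tool_from_camera': array([[ 9.99999451e-01,  7.04482062e-04,  7.75168479e-04,
         6.92348651e-04],
       [-5.08191570e-04, -3.20809539e-01,  9.47143591e-01,
        -1.35249095e-01],
       [ 9.15927112e-04, -9.47143465e-01, -3.20809005e-01,
         8.30150076e-02],
       [ 0.00000000e+00,  0.00000000e+00,  0.00000000e+00,
         1.00000000e+00]])}
```

View pics/top0.png

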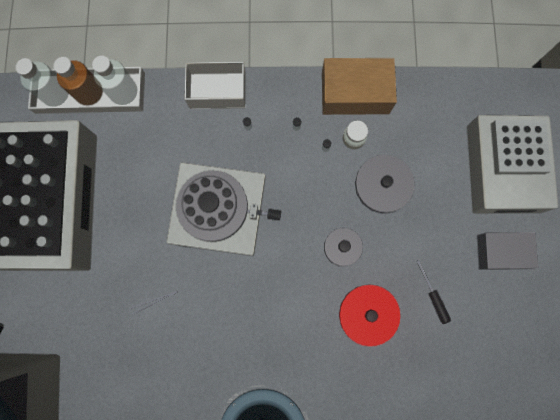

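View pics/side0.png

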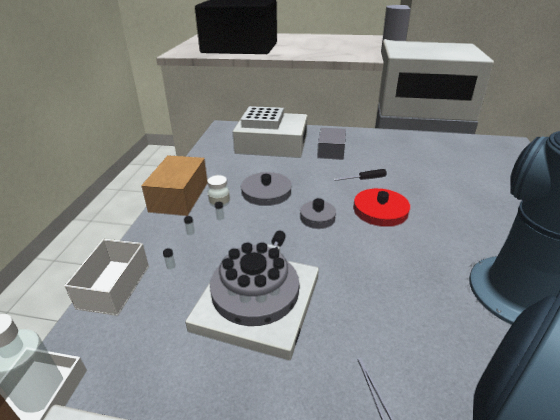

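View pics/wrist0.png

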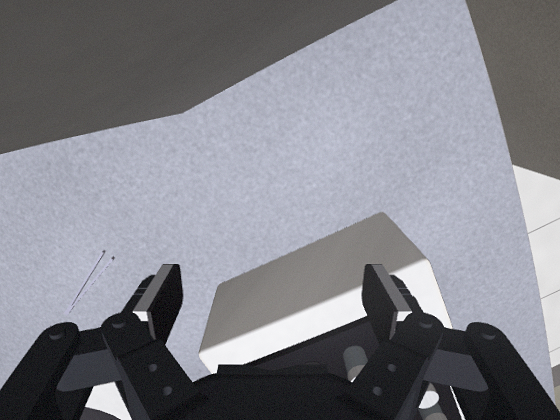

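```bash
cat > h.py <<'E'
from bench import status, eyes, ticket
import cv2, numpy as np
from scipy.spatial.transform import Rotation as Ro
def cal(n,obs=None):
    c=eyes.get_calibration(n)
    if n=="wrist":
        T=np.array(c["tool_from_camera"]); W=np.eye(4); W[:3,:3]=Ro.from_quat(obs["tool_rot"]).as_matrix(); W[:3,3]=obs["ee_pos"]
        M=np.linalg.inv(W@T); return c["camera_matrix"],c["k1"],M[:3,:3],M[:3,3]
    return c["camera_matrix"],c["k1"],c["R"],c["t"]
def rays(C,uv):
    K,k1,R,t=C
    return cv2.undistortPoints(np.array(uv,float).reshape(-1,1,2),K,np.array([k1,0,0,0.])).reshape(-1,2)
def onz(C,uv,z):
    K,k1,R,t=C
    n=rays(C,uv); d=np.c_[n,np.ones(len(n))]@R; o=-R.T@t
    z=np.broadcast_to(z,len(n))
    return o+d*((z-o[2])/d[:,2])[:,None]
def proj(C,X):
    K,k1,R,t=C
    return cv2.projectPoints(np.array(X,float).reshape(-1,1,3),cv2.Rodrigues(R)[0],t,K,np.array([k1,0,0,0.]))[0].reshape(-1,2)
def cloud(C,d):
    K,k1,R,t=C; h,w=d.shape
    u,v=np.meshgrid(np.arange(w),np.arange(h)); n=rays(C,np.c_[u.ravel(),v.ravel()])
    P=np.c_[n,np.ones(len(n))]*d.reshape(-1,1)
    X=(P-t)@R; X[d.ravel()==0]=np.nan
    return X.reshape(h,w,3)
def crop(im,x0,y0,x1,y1,s,name):
    cv2.imwrite(name,cv2.resize(im[y0:y1,x0:x1,::-1],None,fx=s,fy=s,interpolation=cv2.INTER_CUBIC))
E
python3 - <<'E'
from h import *
im=cv2.imread("pics/top0.png")[:,:,::-1]
crop(im,160,140,300,270,5,"pics/c_samp.png"); crop(im,310,100,450,270,3.5,"pics/c_cov.png")
C=cal("top"); X=cloud(C,np.load("pics/top0.npy"))
for n,(u,v) in dict(cover=(387,182),spare=(344,246),red=(371,315),hub=(208,202),knob=(275,214)).items():
    print(n,X[v,u])
# cover disc
def ring(lo,hi,c,r):
    m=(X[...,2]>lo)&(X[...,2]<hi)&(np.hypot(X[...,0]-c[0],X[...,1]-c[1])<r); p=X[m]; 
    (cx,cy),rad=cv2.minEnclosingCircle(p[:,:2].astype(np.float32)); print(m.sum(),p.mean(0),cx,cy,rad)
ring(.018,.035,X[182,387],.1);ring(.045,.065,X[182,387],.1);ring(.018,.035,X[246,344],.06)
ring(.105,.14,X[202,208],.1);ring(.12,.14,X[202,208],.03);ring(.063,.08,X[202,208],.1);ring(.045,.08,X[214,275],.035)
E
```

```text
cover [ 0.61411799 -0.31604597  0.05373037]
spare [ 0.45483535 -0.20385943  0.05548358]
red [ 0.28768683 -0.26499871  0.05705058]
hub [0.55462479 0.11967071 0.12529262]
knob [ 0.53304719 -0.03591215  0.07064293]
2493 [ 0.61618506 -0.31554752  0.02504796] 0.6177726984024048 -0.31662869453430176 0.07647887617349625
117 [ 0.61664746 -0.31673085  0.05467505] 0.617097020149231 -0.3178122639656067 0.015839537605643272
989 [ 0.45550942 -0.20535093  0.02506213] 0.45714619755744934 -0.2052716314792633 0.0482209287583828
2341 [0.55459339 0.11936841 0.11631109] 0.5555586218833923 0.12115909159183502 0.06668440997600555
341 [0.55516974 0.1205921  0.12484496] 0.5553419589996338 0.12124598771333694 0.025137219578027725
1567 [0.54566292 0.10844461 0.07078451] 0.5564740300178528 0.1134759858250618 0.094175323843956
161 [ 0.53260056 -0.02930343  0.06562016] 0.5335760116577148 -0.025341344997286797 0.02432982251048088
```

View pics/c_samp.png

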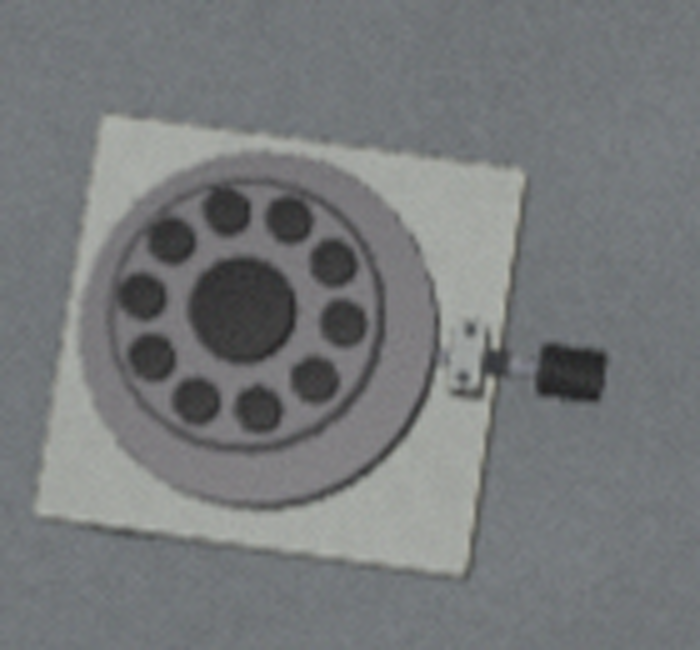

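View pics/c_cov.png

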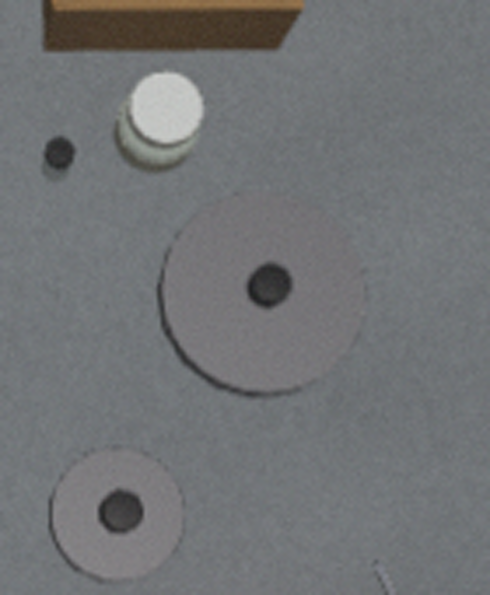

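```bash
cat >> h.py <<'E'
def plan(p,zdir=None):
    "shift in tool axes (mm) to world TCP p; turn about tool y so that tool z -> zdir (world xy)"
    o=status.get_obs(); R=Ro.from_quat(o["tool_rot"]).as_matrix()
    print("t",round(o["time_s"],2),"tcp",o["ee_pos"].round(4),"x",R[:,0].round(3),"y",R[:,1].round(3),"z",R[:,2].round(3),"F",o["contact_force"].round(1),"g",round(o["grip_width"],3),"q",o["qpos"].round(2))
    print("shift",(R.T@(np.array(p)-o["ee_pos"])*1e3).round(1), end=" ")
    if zdir is not None:
        d=R.T@np.array([*zdir,0.]); print("turn",np.arctan2(d[0],d[2]).round(3))
E
python3 - <<'E'
from h import *
C=cal("top")
print("knob",onz(C,[(274.2,214.6),(268.4,213.5),(280.2,215.6)],.071), "hub",onz(C,[(160+243/5,140+310/5)],.126),"cov",onz(C,[(310+269/3.5,100+285/3.5)],.056))
plan([.6165,-.317,.12],(1,0))
E
```

```text
knob [[ 0.53153572 -0.03396359  0.071     ]
 [ 0.5343551  -0.0198679   0.071     ]
 [ 0.52895992 -0.04853687  0.071     ]] hub [[0.5544904  0.11815846 0.126     ]] cov [[ 0.61509779 -0.31526585  0.056     ]]
t 0.15 tcp [0.2923 0.5801 0.2384] x [ 0.45   0.893 -0.001] y [-0.001 -0.001 -1.   ] z [-0.893  0.45   0.   ] F [-0.5 -0.5 -0.4] g 0.999 q [ 0.93  0.25  1.56  0.    1.34 -0.17]
shift [-655.   119.2 -693.3] turn 2.675
```

Run:
```python
from h import *
plan([.6165,-.317,.19],(.1395,.99))
```

```text
t 0.15 tcp [0.2923 0.5801 0.2384] x [ 0.45   0.893 -0.001] y [-0.001 -0.001 -1.   ] z [-0.893  0.45   0.   ] F [-0.5 -0.5 -0.4] g 0.999 q [ 0.93  0.25  1.56  0.    1.34 -0.17]
shift [-655.1   49.2 -693.3] turn 1.244
```

Call:
jog_arm:
  motion:
    - [1,-28,0,-30,0.12]
    - [1,-56,0,-60,0.24]
    - [1,-84,0,-89,0.36]
    - [1,-112,0,-119,0.48]
    - [1,-140,0,-148,0.6]
    - [1,-168,0,-178,0.72]
    - [1,-196,0,-207,0.84]
    - [1,-224,0,-237,0.96]
    - [1,-252,0,-267,1.08]
    - [1,-280,0,-296,1.2]

```text
time_s: 0.98
ee_pos: [0.4307, 0.195, 0.2387]
tool_rot: [0.707, -0.036, 0.036, -0.706]
contact_force: [1.0, -0.0, 0.5]
grip_width: 0.998
```

Run:
```python
from h import *
plan([.6165,-.317,.19],(.1395,.99))
```

```text
t 0.98 tcp [0.4307 0.195  0.2387] x [ 0.995 -0.102 -0.001] y [-0.001 -0.001 -1.   ] z [ 0.102  0.995 -0.001] F [ 1.  -0.   0.5] g 0.998 q [ 0.19 -0.18  2.   -0.    1.33  0.29]
shift [ 236.9   49.2 -490.4] turn 0.038
```

Call:
jog_arm:
  motion:
    - [1,18,3,-37,0.0]
    - [1,36,7,-74,0.01]
    - [1,54,10,-112,0.01]
    - [1,71,14,-149,0.02]
    - [1,89,18,-186,0.02]
    - [1,107,22,-223,0.03]
    - [1,125,26,-260,0.03]
    - [1,143,30,-298,0.04]
    - [1,161,34,-335,0.04]
    - [1,179,37,-372,0.04]

```text
time_s: 1.82
ee_pos: [0.5709, -0.1953, 0.2013]
tool_rot: [0.706, -0.051, 0.05, -0.705]
contact_force: [0.9, 0.9, 0.5]
grip_width: 1.001
```

Run:
```python
from h import *
plan([.6165,-.317,.17],(.1395,.99))
```

```text
t 1.82 tcp [ 0.5709 -0.1953  0.2013] x [ 0.99  -0.142 -0.001] y [-0.001 -0.001 -1.   ] z [ 0.142  0.99  -0.001] F [0.9 0.9 0.5] g 1.001 q [-0.52  0.17  1.71 -0.    1.26 -0.37]
shift [  62.4   31.3 -113.9] turn -0.002
```

Call:
jog_arm:
  motion:
    - [1,15,8,-28,0]
    - [1,31,16,-57,0]
    - [1,47,24,-85,0]
    - [1,62,31,-114,0]
    - [1,62,31,-114,0]
    - [1,62,31,-114,0]

```text
time_s: 2.32
ee_pos: [0.6156, -0.3181, 0.1686]
tool_rot: [-0.705, 0.052, -0.05, 0.706]
contact_force: [0.5, -0.2, 0.0]
grip_width: 1.004
```

Run:
```python
from h import *
o=status.get_obs(); im,d=eyes.get_image("wrist"); cv2.imwrite("pics/w1.png",im[:,:,::-1])
C=cal("wrist",o); print(proj(C,[[.6165,-.317,.056]]))
X=cloud(C,d); c=np.array([.6165,-.317])
r=np.hypot(X[...,0]-c[0],X[...,1]-c[1])
for lo,hi,rr in((.05,.062,.03),(.018,.032,.085)):
    m=(X[...,2]>lo)&(X[...,2]<hi)&(r<rr); p=X[m]; print(m.sum(),p.mean(0),cv2.minEnclosingCircle(p[:,:2].astype(np.float32)))
plan([.6165,-.317,.037],(.1395,.99))
```

```text
[[273.39286923 200.28535293]]
998 [ 0.61790513 -0.31356281  0.05625484] ((0.6178486347198486, -0.3146408796310425), 0.014888887293636799)
19662 [ 0.61902872 -0.30915501  0.02663747] ((0.6180079579353333, -0.3146193027496338), 0.0757330060005188)
t 2.37 tcp [ 0.6157 -0.317   0.1694] x [ 0.99  -0.142 -0.003] y [-0.003  0.001 -1.   ] z [0.142 0.99  0.   ] F [ 0.3 -0.1 -0.2] g 1.0 q [-0.64  0.41  1.49 -0.    1.25 -0.5 ]
shift [1.100e+00 1.324e+02 1.000e-01] turn -0.003
```

View pics/w1.png

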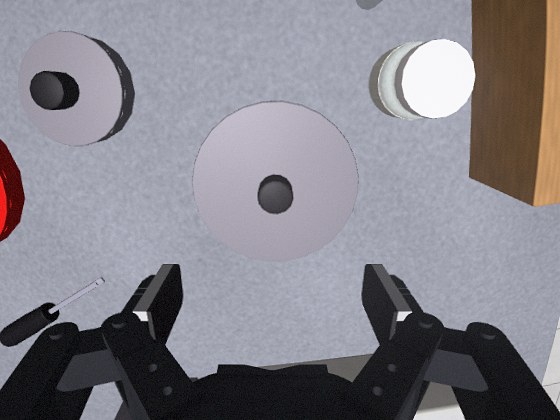

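Call:
jog_arm:
  motion:
    - [1,1.6,30,1.7,0]
    - [1,1.6,60,1.7,0]
    - [1,1.6,90,1.7,0]
    - [1,1.6,115,1.7,0]
    - [1,1.6,132,1.7,0]
    - [1,1.6,132,1.7,0]
    - [1,1.6,132,1.7,0]

```text
time_s: 2.95
ee_pos: [0.6169, -0.314, 0.0372]
tool_rot: [-0.705, 0.051, -0.049, 0.706]
contact_force: [0.2, 0.6, 0.5]
grip_width: 1.005
```

Run:
```python
from h import *
o=status.get_obs(); im,d=eyes.get_image("wrist"); cv2.imwrite("pics/w2.png",im[:,:,::-1])
plan([.6175,-.3155,.037],(.1395,.99))
```

```text
t 3.0 tcp [ 0.6179 -0.315   0.0389] x [ 0.99  -0.141 -0.001] y [-0.001 -0.    -1.   ] z [ 0.141  0.99  -0.   ] F [0.5 0.  0.3] g 0.998 q [-0.63  0.57  1.53 -0.    1.05 -0.49]
shift [-0.3  1.9 -0.6] turn -0.002
```

View pics/w2.png

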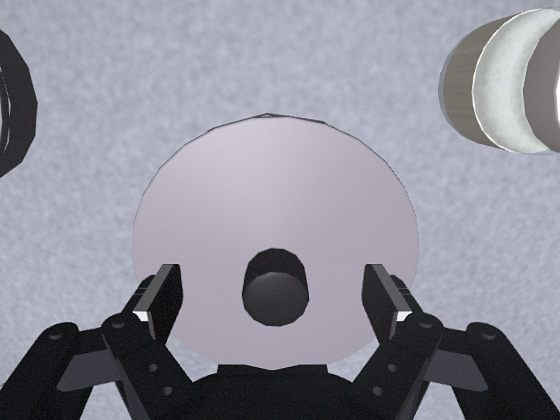

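Call:
jog_arm:
  motion:
    - [-1,0,0,0,0]
    - [-1,0,0,0,0]
    - [-1,0,0,0,0]
    - [-1,0,0,0,0]
    - [-1,0,0,0,0]
    - [-1,0,0,0,0]
    - [-1,0,0,0,0]
    - [-1,0,0,0,0]
  newtons: 60

```text
time_s: 3.67
ee_pos: [0.6185, -0.3154, 0.04]
tool_rot: [0.706, -0.05, 0.05, -0.705]
contact_force: [-0.8, 1.1, 4.9]
grip_width: 0.328
```

Run:
```python
from h import *
o=status.get_obs(); im,d=eyes.get_image("wrist"); cv2.imwrite("pics/w3.png",im[:,:,::-1])
plan([.6175,-.3155,.037],(.1395,.99))
```

```text
t 3.72 tcp [ 0.6184 -0.3154  0.04  ] x [ 0.99  -0.142  0.   ] y [-0.    -0.001 -1.   ] z [ 0.142  0.99  -0.001] F [0.1 0.5 6.7] g 0.334 q [-0.63  0.57  1.53 -0.    1.05 -0.49]
shift [-0.9  3.  -0.2] turn -0.002
```

View pics/w3.png

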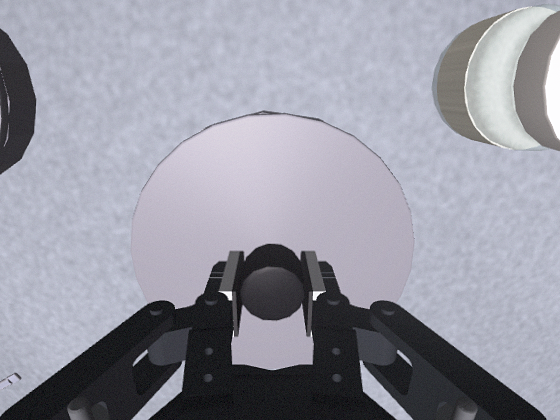

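Call:
jog_arm:
  motion:
    - [-1,0,-8,0,0]
    - [-1,0,-25,0,0]
    - [-1,0,-50,0,0]
    - [-1,0,-78,0,0]
    - [-1,0,-106,0,0]
    - [-1,0,-134,0,0]
    - [-1,0,-155,0,0]
    - [-1,0,-165,0,0]
    - [-1,0,-165,0,0]

```text
time_s: 4.47
ee_pos: [0.6195, -0.3159, 0.2081]
tool_rot: [0.707, -0.049, 0.052, -0.704]
contact_force: [0.9, 0.5, -0.7]
grip_width: 0.33
```

Run:
```python
from h import *
o=status.get_obs(); im,d=eyes.get_image("wrist"); cv2.imwrite("pics/w4.png",im[:,:,::-1])
c=eyes.get_calibration("wrist"); T=c["tool_from_camera"]
M=np.linalg.inv(T); C=(c["camera_matrix"],c["k1"],M[:3,:3],M[:3,3]); X=cloud(C,d)
# tool coordinates: y axis down; disc top
m=(np.abs(X[...,0])<.085)&(X[...,1]>.0)&(X[...,1]<.03)&(np.abs(X[...,2])<.085); p=X[m]
print(m.sum(),np.median(p,0),cv2.minEnclosingCircle(p[:,[0,2]].astype(np.float32)))
q=p[p[:,2]>.02]; A=np.c_[q[:,0],q[:,2],np.ones(len(q))]; print("plane y=ax+bz+c",np.linalg.lstsq(A,q[:,1],rcond=None)[0])
plan([.555,.120,.2],(.1395,.99))
```

```text
42917 [-3.63243886e-05  1.33630575e-02  2.58973661e-02] ((0.00010146873682970181, 0.0006739597884006798), 0.0752960667014122)
plane y=ax+bz+c [-0.00012829  0.0029483   0.01320671]
t 4.52 tcp [ 0.6186 -0.3153  0.2055] x [ 0.99  -0.142  0.001] y [ 0.001 -0.002 -1.   ] z [ 0.142  0.99  -0.002] F [-1.3  0.8 -1.9] g 0.333 q [-0.63  0.37  1.46 -0.    1.3  -0.49]
shift [-124.6    4.6  422. ] turn -0.002
```

View pics/w4.png

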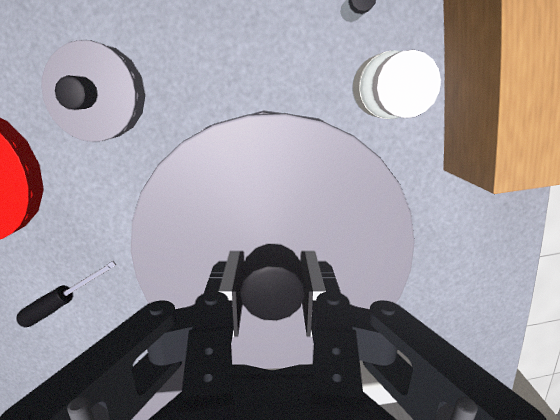

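Call:
jog_arm:
  motion:
    - [-1,-7,-1,17,0]
    - [-1,-21,-4,50,0]
    - [-1,-35,-6,83,0]
    - [-1,-49,-8,117,0]
    - [-1,-63,-10,150,0]
    - [-1,-77,-13,183,0]
    - [-1,-91,-15,217,0]
    - [-1,-105,-17,250,0]
    - [-1,-118,-20,282,0]
    - [-1,-125,-20,297,0]

```text
time_s: 5.35
ee_pos: [0.5345, -0.0001, 0.2224]
tool_rot: [0.705, -0.051, 0.048, -0.705]
contact_force: [-0.2, -0.1, -0.9]
grip_width: 0.328
```

Call:
jog_arm:
  motion:
    - [-1,0,0,0,0]
    - [-1,0,0,0,0]

```text
time_s: 5.52
ee_pos: [0.5329, 0.001, 0.2197]
tool_rot: [-0.705, 0.052, -0.046, 0.706]
contact_force: [-0.7, 0.0, -1.3]
grip_width: 0.327
```

Run:
```python
from h import *
o=status.get_obs(); im,d=eyes.get_image("wrist"); cv2.imwrite("pics/w5.png",im[:,:,::-1])
C=cal("wrist",o); X=cloud(C,d); np.save("pics/X5.npy",X)
for c in([.555,.120],):
  r=np.hypot(X[...,0]-c[0],X[...,1]-c[1])
  for lo,hi,rr in((.124,.131,.028),(.105,.131,.075)):
    m=(X[...,2]>lo)&(X[...,2]<hi)&(r<rr); p=X[m]; print(m.sum(),p.mean(0),cv2.minEnclosingCircle(p[:,:2].astype(np.float32)))
plan([.555,.120,.2],(.1395,.99))
```

```text
4457 [0.55616732 0.12127213 0.12660138] ((0.5564962029457092, 0.12218808382749557), 0.025102851912379265)
19044 [0.55447118 0.10973582 0.1192989 ] ((0.5563521981239319, 0.1222740188241005), 0.0662417858839035)
t 5.57 tcp [ 5.335e-01 -1.000e-04  2.203e-01] x [ 0.99  -0.139 -0.007] y [-0.007  0.    -1.   ] z [ 0.139  0.99  -0.001] F [ 0.2  0.9 -0.4] g 0.334 q [-0.21 -0.01  1.87 -0.    1.29 -0.07]
shift [  4.8  20.1 121.9] turn 0.001
```

View pics/w5.png

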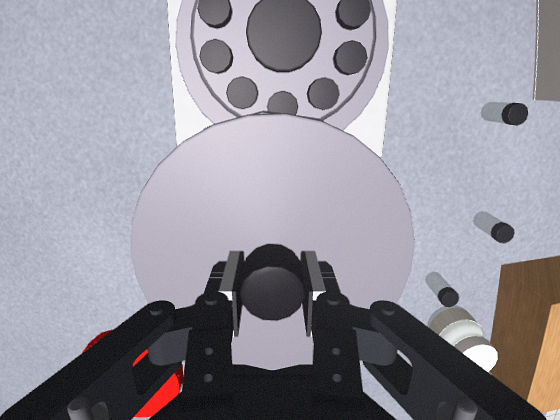

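Call:
jog_arm:
  motion:
    - [-1,1,0,15,0]
    - [-1,2,4,45,0]
    - [-1,4,8,75,0]
    - [-1,5,12,105,0]
    - [-1,6,15,120,0]
    - [-1,6.3,15,123.7,0]
    - [-1,6.3,15,123.7,0]
    - [-1,6.3,15,123.7,0]

```text
time_s: 6.23
ee_pos: [0.557, 0.1202, 0.2046]
tool_rot: [0.706, -0.052, 0.047, -0.705]
contact_force: [0.3, 0.2, -1.2]
grip_width: 0.331
```

Run:
```python
from h import *
im,d=eyes.get_image("side"); crop(im,150,150,350,370,2.7,"pics/s6.png")
im,d=eyes.get_image("top"); crop(im,140,120,300,280,3.7,"pics/t6.png")
X=cloud(cal("top"),d); r=np.hypot(X[...,0]-.556,X[...,1]-.12)
m=(X[...,2]>.165+.0)&(X[...,2]<.2)&(r<.09); p=X[m]; print(m.sum(),p.mean(0),cv2.minEnclosingCircle(p[:,:2].astype(np.float32)))
plan([.5564,.1222,.145],(.1395,.99))
```

```text
1154 [0.54971258 0.07984447 0.18921004] ((0.5561584234237671, 0.11816804856061935), 0.07543234527111053)
t 6.33 tcp [0.557  0.1201 0.2051] x [ 0.99  -0.14  -0.007] y [-0.007  0.    -1.   ] z [ 0.14   0.99  -0.001] F [-0.1  0.2 -1.9] g 0.33 q [0.01 0.1  1.79 0.   1.26 0.15]
shift [-0.4 60.1  2. ] turn -0.001
```

View pics/s6.png

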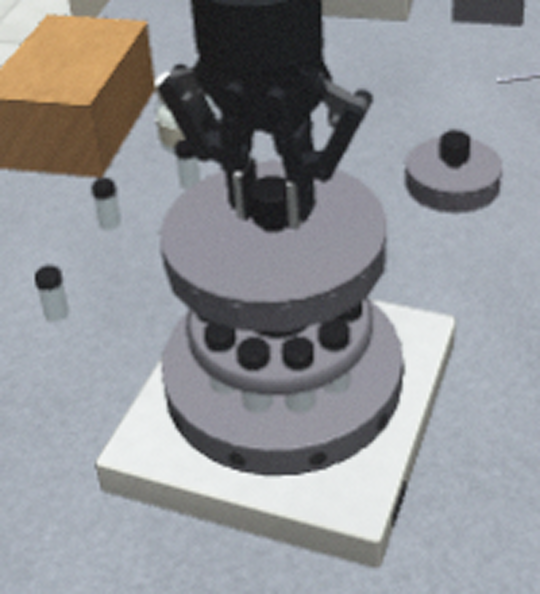

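View pics/t6.png

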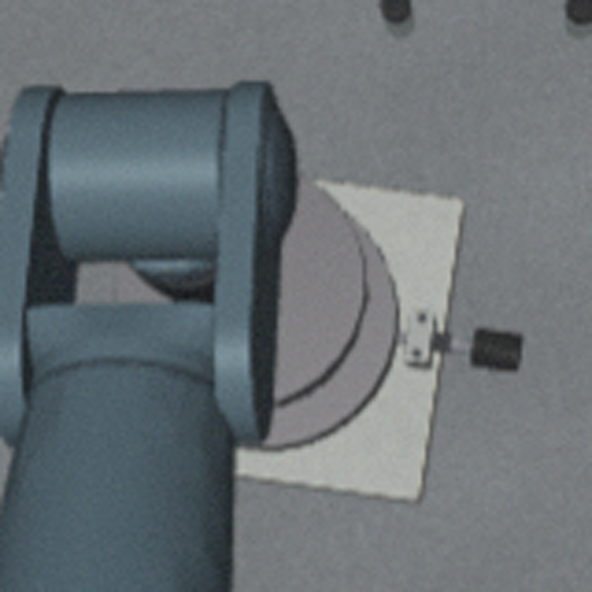

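Call:
jog_arm:
  motion:
    - [-1,-0.8,5,2,0]
    - [-1,-0.8,15,2,0]
    - [-1,-0.8,25,2,0]
    - [-1,-0.8,33,2,0]
    - [-1,-0.8,38,2,0]
    - [-1,-0.8,38,2,0]
    - [-1,-0.8,38,2,0]

```text
time_s: 6.92
ee_pos: [0.5559, 0.1222, 0.1665]
tool_rot: [0.706, -0.053, 0.047, -0.705]
contact_force: [0.2, 0.5, -0.7]
grip_width: 0.331
```

Run:
```python
from h import *
im,d=eyes.get_image("side"); crop(im,150,150,350,370,2.7,"pics/s7.png")
plan([.5564,.1222,.145],(.1395,.99))
```

```text
t 6.97 tcp [0.5563 0.1223 0.1671] x [ 0.99  -0.14  -0.007] y [-0.007  0.    -1.   ] z [ 0.14   0.99  -0.001] F [-0.7 -0.7 -0.9] g 0.331 q [0.02 0.14 1.82 0.   1.19 0.16]
shift [ 0.2 22.1 -0. ] turn -0.001
```

View pics/s7.png

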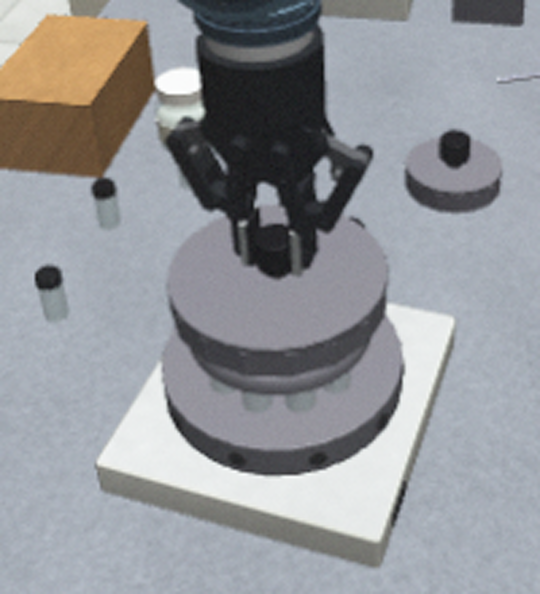

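Looks centred. Lowering gently.

Call:
jog_arm:
  motion:
    - [-1,0,4,0,0]
    - [-1,0,8,0,0]
    - [-1,0,12,0,0]
    - [-1,0,12,0,0]

```text
time_s: 7.3
ee_pos: [0.5556, 0.1223, 0.154]
tool_rot: [0.706, -0.053, 0.047, -0.705]
contact_force: [-0.4, -0.8, -1.0]
grip_width: 0.332
```

Run:
```python
from h import *
plan([.5564,.1222,.145],(.1395,.99))
```

```text
t 7.3 tcp [0.5556 0.1223 0.154 ] x [ 0.99  -0.14  -0.009] y [-0.009  0.    -1.   ] z [ 0.14   0.99  -0.001] F [-0.4 -0.8 -1. ] g 0.332 q [0.02 0.16 1.83 0.   1.17 0.16]
shift [0.9 9.  0. ] turn -0.001
```

Call:
jog_arm:
  motion:
    - [-1,0.5,3,0,0]
    - [-1,0.5,6,0,0]
    - [-1,0.5,8,0,0]
    - [-1,0.5,8,0,0]

```text
time_s: 7.63
ee_pos: [0.5561, 0.1222, 0.1462]
tool_rot: [0.706, -0.053, 0.047, -0.705]
contact_force: [0.6, -0.1, -1.1]
grip_width: 0.331
```

Run:
```python
from h import *
plan([.5564,.1222,.145],(.1395,.99))
```

```text
t 7.63 tcp [0.5561 0.1222 0.1462] x [ 0.99  -0.14  -0.009] y [-0.009  0.    -1.   ] z [ 0.14   0.99  -0.001] F [ 0.6 -0.1 -1.1] g 0.331 q [0.02 0.17 1.83 0.   1.15 0.16]
shift [0.3 1.2 0. ] turn -0.001
```

Call:
jog_arm:
  motion:
    - [-1,0,1.5,0,0]
    - [-1,0,2.5,0,0]
    - [-1,0,3,0,0]
    - [-1,0,3,0,0]

```text
time_s: 7.97
ee_pos: [0.5565, 0.1223, 0.146]
tool_rot: [0.706, -0.053, 0.047, -0.705]
contact_force: [-9.2, -0.6, 14.4]
grip_width: 0.331
```

Run:
```python
from h import *
im,d=eyes.get_image("side"); crop(im,150,150,350,370,2.7,"pics/s8.png")
plan([.5564,.1222,.145],(.1395,.99))
```

```text
t 8.02 tcp [0.5566 0.1223 0.146 ] x [ 0.99  -0.14  -0.008] y [-0.008 -0.    -1.   ] z [ 0.14   0.99  -0.001] F [-8.6 -1.  14.3] g 0.329 q [ 0.02  0.17  1.83 -0.    1.15  0.16]
shift [-0.1  1.  -0.1] turn -0.0
```

View pics/s8.png

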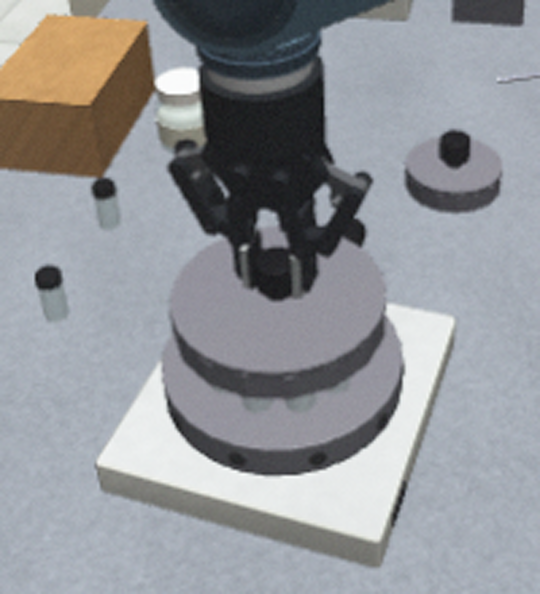

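Call:
jog_arm:
  motion:
    - [-1,0,-1,0,0]
    - [0,0,-1,0,0]
    - [1,0,-1,0,0]
    - [1,0,-1,0,0]
    - [1,0,-1,0,0]
    - [1,0,-1,0,0]
    - [1,0,-10,0,0]
    - [1,0,-30,0,0]
    - [1,0,-60,0,0]
    - [1,0,-80,0,0]

```text
time_s: 8.85
ee_pos: [0.5578, 0.1223, 0.2287]
tool_rot: [0.706, -0.052, 0.047, -0.705]
contact_force: [0.4, 0.7, 0.9]
grip_width: 1.001
```

Run:
```python
from h import *
im,d=eyes.get_image("side"); crop(im,150,150,350,370,2.7,"pics/s9.png")
o=status.get_obs(); im,d=eyes.get_image("wrist"); cv2.imwrite("pics/w9.png",im[:,:,::-1])
X=cloud(cal("wrist",o),d)
m=(X[...,2]>.128)&(X[...,2]<.138)&(np.hypot(X[...,0]-.556,X[...,1]-.122)<.085);p=X[m];print(m.sum(),cv2.minEnclosingCircle(p[:,:2].astype(np.float32)))
q=p-[.556,.122,0];print(np.linalg.lstsq(np.c_[q[:,:2],np.ones(len(q))],q[:,2],rcond=None)[0])
plan([.5325,-.031,.16],(.1395,.99))
```

```text
25445 ((0.5572625994682312, 0.12290716171264648), 0.07547829300165176)
[0.00050831 0.00068777 0.13263238]
t 8.95 tcp [0.5599 0.1224 0.2315] x [ 0.99  -0.14   0.001] y [ 0.001 -0.    -1.   ] z [ 0.14  0.99 -0.  ] F [-0.5  0.2 -0.5] g 1.001 q [ 0.02  0.07  1.77 -0.    1.3   0.16]
shift [  -5.7   71.5 -155.7] turn -0.0
```

View pics/s9.png

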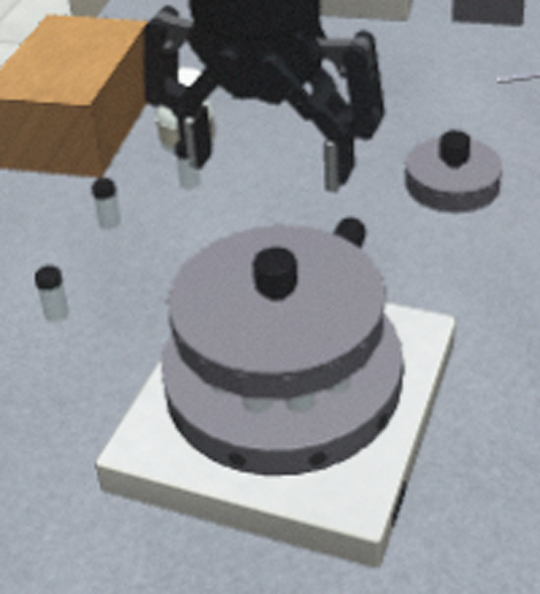

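View pics/w9.png

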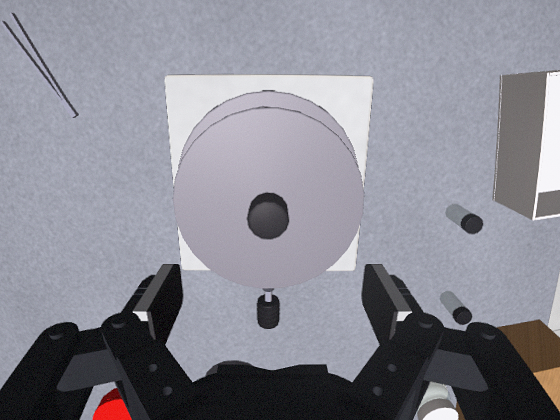

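Call:
jog_arm:
  motion:
    - [1,-1,0,-35,0]
    - [1,-2,0,-75,0]
    - [1,-3,0,-115,0]
    - [1,-4,10,-145,0]
    - [1,-4,30,-155,0]
    - [1,-4,50,-155,0]
    - [1,-4,65,-155,0]
    - [1,-4,70,-155,0]
    - [1,-4,70,-155,0]

```text
time_s: 9.7
ee_pos: [0.533, -0.0303, 0.1596]
tool_rot: [-0.705, 0.051, -0.048, 0.706]
contact_force: [0.2, 0.5, 0.7]
grip_width: 0.999
```

Run:
```python
from h import *
o=status.get_obs(); im,d=eyes.get_image("wrist"); cv2.imwrite("pics/w10.png",im[:,:,::-1])
X=cloud(cal("wrist",o),d)
m=(X[...,2]>.055)&(X[...,2]<.075)&(np.abs(X[...,0]-.534)<.03)&(np.abs(X[...,1]+.032)<.024);p=X[m];print(m.sum(),p.mean(0),cv2.minAreaRect(p[:,:2].astype(np.float32)), np.percentile(p[:,2],95))
ms=(X[...,2]>.03)&(X[...,2]<.037)&(np.hypot(X[...,0]-.556,X[...,1]-.12)<.16);p=X[ms];print(cv2.minAreaRect(p[:,:2].astype(np.float32)))
plan([.5340,-.032,.047],(.1395,.99))
```

```text
1514 [ 0.53419073 -0.02778135  0.06794913] ((0.5340288281440735, -0.02722197026014328), (0.03917912393808365, 0.02624652534723282), 83.19141387939453) 0.072044876636155
((0.5466477274894714, 0.05745575577020645), (0.1028035581111908, 0.2106717973947525), 81.43974304199219)
t 9.75 tcp [ 0.5339 -0.0304  0.161 ] x [ 0.99  -0.14  -0.001] y [-0.001  0.    -1.   ] z [0.14 0.99 0.  ] F [0.2 0.7 0.1] g 0.993 q [-0.27  0.06  1.91  0.    1.17 -0.13]
shift [  0.4 114.   -1.6] turn -0.0
```

View pics/w10.png

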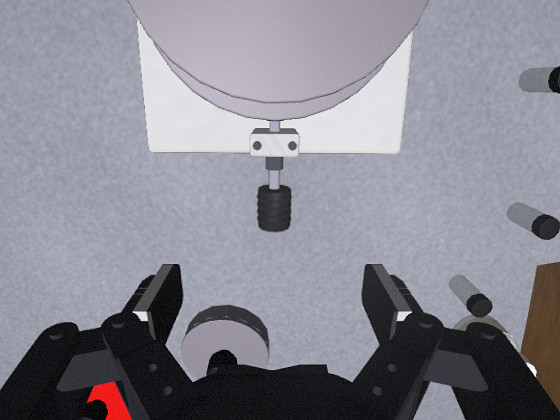

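Call:
jog_arm:
  motion:
    - [1,0,30,-0.6,0]
    - [1,0,60,-0.6,0]
    - [1,0,90,-0.6,0]
    - [1,0,108,-0.6,0]
    - [1,0,114,-0.6,0]
    - [1,0,114,-0.6,0]
    - [1,0,114,-0.6,0]

```text
time_s: 10.33
ee_pos: [0.5351, -0.0311, 0.0486]
tool_rot: [0.705, -0.049, 0.05, -0.705]
contact_force: [0.1, 0.5, 0.2]
grip_width: 0.999
```

Run:
```python
from h import *
o=status.get_obs(); im,d=eyes.get_image("wrist"); cv2.imwrite("pics/w11.png",im[:,:,::-1])
plan([.5338,-.031,.047],(.1485,.989))
print(proj(cal("wrist",o),[[.5338,-.031,.071]]))
```

```text
t 10.38 tcp [ 0.5355 -0.0312  0.0491] x [ 0.99  -0.139  0.003] y [ 0.003 -0.001 -1.   ] z [ 0.139  0.99  -0.   ] F [ 0.6 -0.4 -0.1] g 0.998 q [-0.27  0.24  1.95  0.    0.94 -0.13]
shift [-1.7  2.1 -0. ] turn 0.009
[[269.02203979 304.20174141]]
```

View pics/w11.png

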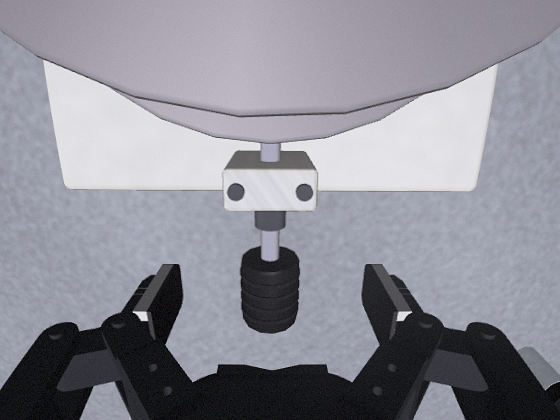

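Call:
jog_arm:
  motion:
    - [1,-1,2,0,0.008]
    - [-1,-1,2,0,0.008]
    - [-1,-1,2,0,0.008]
    - [-1,-1,2,0,0.008]
    - [-1,-1,2,0,0.008]
    - [-1,-1,2,0,0.008]
    - [-1,-1,2,0,0.008]
    - [-1,-1,2,0,0.008]
    - [-1,-1,2,0,0.008]
    - [-1,-1,2,0,0.008]
  newtons: 80

```text
time_s: 11.22
ee_pos: [0.5341, -0.031, 0.0476]
tool_rot: [0.705, -0.052, 0.053, -0.705]
contact_force: [-3.9, -0.4, 5.0]
grip_width: 0.283
```

Run:
```python
from h import *
o=status.get_obs(); im,d=eyes.get_image("wrist"); cv2.imwrite("pics/w12.png",im[:,:,::-1])
plan([.5338,-.031,.047],(.1485,.989))
```

```text
t 11.27 tcp [ 0.5341 -0.031   0.0475] x [ 0.989 -0.147  0.001] y [ 0.001 -0.001 -1.   ] z [ 0.147  0.989 -0.   ] F [-3.4 -0.1  6.4] g 0.282 q [-0.27  0.24  1.96 -0.    0.94 -0.12]
shift [-0.2  0.5 -0.1] turn 0.002
```

View pics/w12.png

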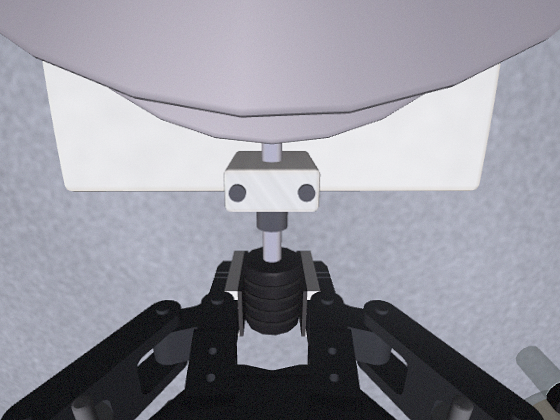

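Knob gripped (width ≈24 mm). Pull along tool −z, in small steps.

Call:
jog_arm:
  motion:
    - [-1,0,0,-2,0]
    - [-1,0,0,-4,0]
    - [-1,0,0,-6,0]
    - [-1,0,0,-8,0]
    - [-1,0,0,-10,0]
    - [-1,0,0,-12,0]
    - [-1,0,0,-12,0]

```text
time_s: 11.85
ee_pos: [0.5323, -0.0425, 0.0476]
tool_rot: [-0.705, 0.052, -0.053, 0.705]
contact_force: [0.6, 6.4, 2.3]
grip_width: 0.277
```

Run:
```python
from h import *
o=status.get_obs(); im,d=eyes.get_image("wrist"); cv2.imwrite("pics/w13.png",im[:,:,::-1])
plan([.5338-.0021,-.031-.0139,.047],(.1485,.989))
R=Ro.from_quat(o["tool_rot"]).as_matrix(); print("F tool",R.T@o["contact_force"])
```

```text
t 11.9 tcp [ 0.5323 -0.0424  0.0476] x [ 0.989 -0.147  0.001] y [ 0.001  0.001 -1.   ] z [0.147 0.989 0.001] F [0.5 5.4 1.8] g 0.279 q [-0.29  0.24  1.96  0.    0.94 -0.15]
shift [-0.2  0.6 -2.5] turn 0.001
F tool [-0.37055824 -2.31549759  6.40910938]
```

View pics/w13.png

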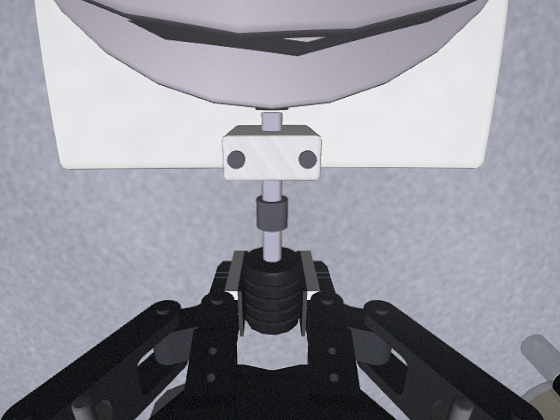

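Call:
jog_arm:
  motion:
    - [-1,0,0,-1,0]
    - [-1,0,0,-2,0]
    - [-1,0,0,-3,0]
    - [-1,0,0,-3.5,0]
    - [-1,0,0,-3.5,0]
    - [-1,0,0,-3.5,0]

```text
time_s: 12.4
ee_pos: [0.532, -0.0449, 0.0476]
tool_rot: [-0.704, 0.052, -0.053, 0.706]
contact_force: [1.4, 8.6, 0.5]
grip_width: 0.28
```

Run:
```python
from h import *
o=status.get_obs(); im,d=eyes.get_image("wrist"); cv2.imwrite("pics/w14.png",im[:,:,::-1])
plan([.5341-.0021,-.031-.0139,.047],(.1485,.989))
R=Ro.from_quat(o["tool_rot"]).as_matrix(); print("F tool",R.T@o["contact_force"])
```

```text
t 12.45 tcp [ 0.532  -0.0449  0.0476] x [ 0.989 -0.148  0.001] y [ 0.002  0.003 -1.   ] z [0.148 0.989 0.003] F [1.2 8.  1.3] g 0.282 q [-0.3   0.24  1.96  0.    0.94 -0.15]
shift [0.  0.6 0. ] turn 0.001
F tool [ 0.13432891 -0.45001007  8.76642354]
```

View pics/w14.png

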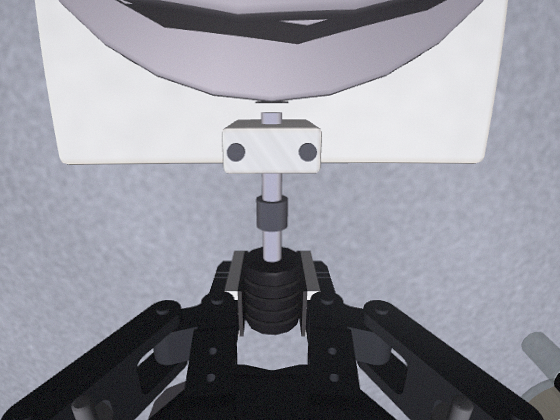

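Call:
jog_arm:
  motion:
    - [-1,0,0,-1,0]
    - [-1,0,0,-2,0]
    - [-1,0,0,-2.5,0]
    - [-1,0,0,-2.5,0]
    - [-1,0,0,-2.5,0]

```text
time_s: 12.87
ee_pos: [0.5319, -0.045, 0.0476]
tool_rot: [-0.702, 0.052, -0.053, 0.708]
contact_force: [1.6, 14.5, 1.4]
grip_width: 0.281
```

Run:
```python
from h import *
o=status.get_obs(); im,d=eyes.get_image("wrist"); crop(im,150,50,400,380,2,"pics/w15.png")
im,d=eyes.get_image("side"); cv2.imwrite("pics/s15.png",im[:,:,::-1])
plan([.5341-.0021,-.031-.0139,.047],(.1485,.989))
R=Ro.from_quat(o["tool_rot"]).as_matrix(); print("F tool",R.T@o["contact_force"])
```

```text
t 12.97 tcp [ 0.532  -0.045   0.0476] x [ 0.989 -0.149  0.002] y [ 0.003  0.008 -1.   ] z [0.149 0.989 0.008] F [ 3.8 14.8  1.7] g 0.278 q [-0.3   0.24  1.96  0.01  0.94 -0.16]
shift [0.  0.6 0.1] turn -0.0
F tool [-0.56566061 -1.24508002 14.55145802]
```

View pics/w15.png

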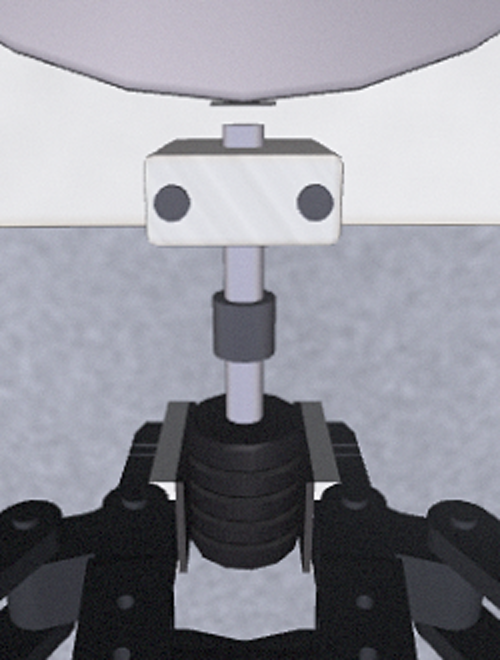

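View pics/s15.png

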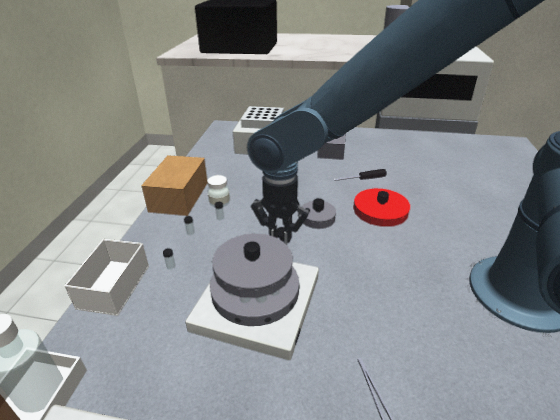

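```bash
python3 -c "
from bench import ticket
print(ticket.job_done())"
```

```text
the job is handed in; nothing more can be done
None
```

The larger grey cover is on the carousel and released. The plunger is pulled to its stop, and the gripper was still holding it at hand-in. I handed the job in at about 13 s of robot time.

**Cover:** I picked it up by its knob and lowered it until the force rose to about 14 N. After I let go, its disc top measured 132.6 mm high (132 expected). It was within 0.001 rad of level and about 1 mm off the carousel's axis by the wrist camera.

**Plunger:** The knob was gripped at 80 N and pulled about 14 mm straight out. A further 2.5 mm of commanded pull gave no motion while the force rose from 8.8 to 14.5 N, so it was at the stop. The wrist picture shows the pin tip clear of the disc.

**Other things:** The last side view shows the spare cover, vials, jar, screwdriver, tweezers and red look-alike apparently where they were. I did not measure them.

**Disagreement:** The top camera placed the cover and hub up to about 3 mm from where the wrist camera did. I went by the wrist camera, adjusted slightly towards the top camera, and the cover went on without catching.

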